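Bedside things back in their holders

TASK

Tidy the bedside table for the night: set the glass tumbler upright on the round coaster, the river stone in the oval dish, the spectacle case in the long shallow rest and the loose wooden tray in the jewellery box. Each must lie flat and fully inside its holder's rim, the long ones turned the same way as their holders; set the glass down gently, let everything go, and do not disturb the clock or the cream jar.

Things in the scene. Friction and masses are not known exactly. Their poses are not given: they have to be found in the camera images.
- tumbler_mid (a point): Empty clear glass tumbler, open at the top, standing upright: 88 mm high, outside diameter 58 mm at the foot, 63 mm half-way up and 66 mm at the mouth, 0.15 to 0.3 kg; grip it from outside round its middle. The point is on its axis, half-way up (44 mm above its foot); z up, round, so its yaw means nothing.
- stone_mid (a point): Smooth grey river stone, an oval pebble 62 mm long (x) by 44 mm wide (y) by 28 mm high, widest half-way up, flat underneath, lying flat. The point is its centre, 14 mm above its underside; x along its length, z up; either way round is the same.
- case_mid (a point): Closed hard grey plastic spectacle case, 150 mm long (x) by 56 mm wide (y) by 40 mm high, straight-sided with rounded edges, lying flat; spring hinge, stays shut. The point is its centre, 20 mm above its underside; x along its length, z up; either way round will do.
- tray_grip (a point): Loose lift-out wooden tray of the jewellery box: open-topped, 96 mm (x) by 70 mm (y), walls 20 mm high, with an upright handle board across its middle, 10 mm thick along x, 62 mm long along y, its top 52 mm above the tray's underside. The point is in the handle board at the tray's centre, 42 mm above the underside (10 mm below the board's top); pinch the board there along x. z up; either way round will do.
- coaster: Fixed round wooden coaster on the table, outside diameter 100 mm, recess diameter 86 mm; recess floor 4 mm and rim top 8 mm above the table, recess lined with thin cork. Origin at its centre on the table top. For the tumbler.
- dish: Fixed oval shallow wooden dish on the table, outside 108 mm (x) by 78 mm (y), recess 96 by 66 mm; floor 3 mm and rim top 8 mm above the table, recess lined with thin cork. Origin at its centre on the table top; x along its length. For the stone.
- rest: Fixed long rectangular wooden rest on the table, outside 184 mm (x) by 90 mm (y), recess 172 by 78 mm; floor 3 mm and rim top 8 mm above the table, recess lined with thin cork. Origin at its centre on the table top; x along its length. For the spectacle case. (There is no room for fingertips between case and rim: keep them above the rim.)
- jewel_box: Fixed open-topped wooden jewellery box without its lid, outside 126 mm (x) by 100 mm (y), inside 116 by 90 mm; inner floor 5 mm and wall tops 26 mm above the table; small brass knob on its -x side. Origin at its centre on the table top; x along its length. The lift-out tray drops in and stands on the floor.
- clock: Bystander: white digital alarm clock, 45 mm deep (x) by 120 mm wide (y) by 70 mm high, loose, on the far side of the table. Origin at the centre of its underside.
- jar: Bystander: closed low white cream jar, 56 mm diameter, 48 mm high, loose, on the far side of the table. Origin at the centre of its underside. (Besides these only a fixed lamp, 190 mm wide and 350 mm high, stands near the work, at the robot's far right, clear of everything to be handled.)
There are look-alikes about, which are no part of the job. What is shaped like the part that bears case_mid but red is not meant.

How it is judged:
At the end, for the whole second after the job is handed in: Tumbler in the coaster, stone in the dish, case in the rest, tray in the box: each within 18 mm of its holder's centre, down on its floor (about 2.5 mm), flat or upright within 0.12 rad, length along the holder's within 0.4 (stone), 0.25 (case), 0.3 rad (tray), at rest (z of tumbler_mid in the frame of coaster between 0.045 and 0.0505 m and angle between each of tumbler_mid, stone_mid, case_mid, tray_grip's own z axis and vertical below 0.12 rad and horizontal distance between tumbler_mid and coaster below 0.018 m and linear speed of each of tumbler, stone, case, tray below 0.02 m/s and angular speed of each of tumbler, stone, case, tray below 0.2 rad/s and z of stone_mid in the frame of dish between 0.0145 and 0.0195 m and horizontal distance between stone_mid and dish below 0.018 m and angle between the x axis of stone_mid and the x axis of dish, either way round below 0.4 rad and z of case_mid in the frame of rest between 0.0205 and 0.0255 m and horizontal distance between case_mid and rest below 0.018 m and angle between the x axis of case_mid and the x axis of rest, either way round below 0.25 rad and z of tray_grip in the frame of jewel_box between 0.0445 and 0.0495 m and horizontal distance between tray_grip and jewel_box below 0.018 m and angle between the x axis of tray_grip and the x axis of jewel_box, either way round below 0.3 rad); the robot touches nothing.
It fails at once if the clock is disturbed (moved over 30 mm) (distance of clock from where it was at the start of the episode above 0.03 m).
It fails at once if the cream jar is disturbed (moved over 30 mm) (distance of jar from where it was at the start of the episode above 0.03 m).
It fails at once if the glass is banged down (over 50 N on the coaster) (contact force between tumbler and coaster above 50 N).
It fails at once if the glass is tipped over (angle between tumbler_mid's own z axis and vertical above 0.8 rad).
It also fails if it takes over 120 s, if anything falls off the work surface, if the arm or the gripper's body presses on something with over 40 N, if the wrist force passes 120 N, or if a joint passes its speed limit or range.

ROBOT

A 6-joint arm with a two-finger parallel gripper is mounted at the origin on the work surface. World frame = base frame: x ahead of the robot, y to its left, z up, the work surface at z = 0. Lengths are in m, angles in rad, forces in N, time in s.
With the tool pointing down it reaches from about 0.25 to 0.775 m from the base axis. Payload 4 kg.
Tool frame: the origin (TCP) lies at the very end of the fingers, on their centre line; the grasp point (between the pads) lies 19 mm behind it; y points along the fingers, x is the direction in which the jaws open and shut, and the axes are right-handed (so a half turn about y gives the same grasp; the last joint's range is limited). The gripper opens to 94 mm and grips with 3 to 60 N. Pads are 16 mm wide; open, the fingers measure 119 mm over their backs; the gripper's body (75 mm by 177 mm) begins 78 mm behind the grasp point.
Start: joints at [1.162, 0.087, 1.371, -0, 1.684, -0.103], TCP at [0.166, 0.524, 0.206] pointing down, gripper open.
Joint ranges: [-3.1, 3.1], [-0.76, 2.03], [0.27, 2.55], [-1.08, 4.22], [0.17, 2.65], [-2.57, 2.57]. Speed limits (rad/s): [2.79, 2.79, 3.14, 3.14, 3.14, 3.14].

INTERFACE

Orientations are given as [roll, pitch, yaw] about the fixed x, y, z axes, in that order (R = Rz(yaw) Ry(pitch) Rx(roll)).
In Python, from bench import robot, snapshot, workorder gives the robot as it stands.
- The arm moves only by the tool play_rows, never from a script. Its argument "steps" is a list of rows, each an object of numbers: "x", "y", "z": the shift along the world's x, y, z in m; "rx", "ry", "rz": the turn, a rotation vector about the world's x, y, z in rad; "hand": the finger opening in m, from 0 to 0.094. A call has 1 to 8 rows; each row shifts and turns the commanded pose from where the row before left it; what a row does not reach is not made up. A row lasts 1/8 s, in which the tool goes at most 62.5 mm and 10.7 degrees, less where a joint would pass 70% of its speed; a pose out of reach is approached as far as the arm can. A call is refused whole if a number of a shift passes 0.0625 or a number of a turn 0.188, either way. A call with a gripper value outside its range is refused whole. The fingers move at their own pace and stop on an object; the grip force is fixed at half the most. Time passes only in rows, so rows that do not move let the fingers close. It gives the time, the measured TCP pose, the force and the opening at its end, in the units of the state.
- robot.get_obs(): the state, without advancing time (a new reading comes with each control period).
- snapshot(name): name is "scene" or "top" or "wrist"; returns a dict with "color" (400x640x3 uint8, red, green, blue), "range_z" (400x640 float32, m along the optical axis (not along the pixel's ray), 0 where there is no reading), "fov_y" (degrees; the focal length in pixels is half the picture's height over the tangent of half this angle, whatever the lens; pixels are square), "cx", "cy" (the principal point, pixels), "k1" (the pictures are not rectified: a ray, as slopes to the right and down, at radius r is drawn at 1 + k1 r^2 times it, then the intrinsics apply), "T" (4x4, takes a point from camera to world coordinates). Camera axes: x right, y down, z forward; pixel columns grow to the right and rows downward; lengths in m; the calibration is good to about 2 mm. A picture is of the moment at which its call begins.
- workorder.close_job(): hands the job in, once; it reports no verdict.
The state is a dict: "time": time; "joint_positions": joint angles; "qvel": joint speeds; "joint_torque": joint torques, N m; "tool_pos": TCP position; "ee_rot": TCP orientation; "wrist_force": force on the tool from outside, world axes, zero at the start; "wrist_torque": the same for the moment, N m; "width": finger opening in m.
Only numpy, scipy, OpenCV 4.12 (cv2) and the standard library are available. Lean on these libraries where they do the work, as an engineer would, in place of code of your own. Each camera call takes 0.05 s, during which the arm holds its last target.

## Working session

There is one attempt and no reset: what is moved stays moved. The work goes in short steps, Python scripts to look and compute and a tool call to move; the robot and the scene stay as the last step left them, time stands still between calls to the robot, and variables do not carry over. Pictures are saved under pics/ and viewed, and the job is handed in when it is done.

Besides the shell and the picture viewer there is one more tool, called by a JSON object that holds its "api" and its "payload". play_rows: Moves the arm, as the interface text tells. Its arguments: {"type":"object","properties":{"steps":{"type":"array"}},"required":["steps"]}

```bash
ls; mkdir -p pics
cat > h.py <<'E'
import numpy as np, cv2
from bench import robot, snapshot, workorder
def snap(n):
    s=snapshot(n); np.savez('pics/%s.npz'%n,**{k:np.array(v) for k,v in s.items()}); return s
def load(n): 
    return dict(np.load('pics/%s.npz'%n))
def K(s):
    f=200/np.tan(np.radians(float(s['fov_y']))/2)
    return np.array([[f,0,float(s['cx'])],[0,f,float(s['cy'])],[0,0,1]]),np.array([float(s['k1']),0,0,0,0])
def slopes(s,uv):
    k,d=K(s); return cv2.undistortPoints(np.array(uv,float).reshape(-1,1,2),k,d).reshape(-1,2)
def plane(s,uv,z):
    m=slopes(s,uv); r=np.c_[m,np.ones(len(m))]@s['T'][:3,:3].T; o=s['T'][:3,3]
    return o+r*((z-o[2])/r[:,2])[:,None]
def cloud(s):
    v,u=np.mgrid[0:400,0:640]; m=slopes(s,np.c_[u.ravel(),v.ravel()])
    z=s['range_z'].ravel(); p=np.c_[m,np.ones(len(m))]*z[:,None]
    w=p@s['T'][:3,:3].T+s['T'][:3,3]; w[z==0]=np.nan
    return w.reshape(400,640,3)
def proj(s,P):
    k,d=K(s); T=np.linalg.inv(s['T']); 
    return cv2.projectPoints(np.array(P,float).reshape(-1,1,3),cv2.Rodrigues(T[:3,:3])[0],T[:3,3],k,d)[0].reshape(-1,2)
def save(img,n): cv2.imwrite('pics/'+n,img[:,:,::-1])
E
python3 - <<'E'
from h import *
for n in ['scene','top','wrist']:
    s=snap(n); save(s['color'],n+'0.png'); print(n,s['fov_y'],s['k1'],s['T'][:3].round(3).tolist())
o=robot.get_obs(); print(o)
E
```

```text
pics
scene 46.910422391300266 -0.12820771571932904 [[-0.037, 0.855, -0.517, 1.079], [0.999, 0.025, -0.03, 0.027], [-0.013, -0.518, -0.856, 0.937]]
top 46.82462612171844 -0.002809126529948523 [[0.023, -0.995, 0.093, 0.427], [-1.0, -0.024, -0.01, 0.021], [0.012, -0.093, -0.996, 1.274]]
wrist 68.55442296300961 0.003537860140526986 [[0.301, 0.921, 0.249, 0.091], [0.954, -0.29, -0.081, 0.546], [-0.002, 0.262, -0.965, 0.384]]
{'time': 0.15, 'joint_positions': array([ 1.16191577e+00,  8.78153862e-02,  1.37186226e+00, -6.15591188e-07,
        1.68358415e+00, -1.03078143e-01]), 'qvel': array([-0.0005626 , -0.00178708, -0.00303747, -0.00059304, -0.00079717,
       -0.0002386 ]), 'joint_torque': array([ 8.13503921e-04, -3.40642476e+01, -3.02793610e+01,  7.17701018e-02,
        3.05098656e-02, -1.22060892e-04]), 'tool_pos': array([0.16541526, 0.52411593, 0.20457931]), 'ee_rot': array([-1.57062519,  0.00166034,  1.26499398]), 'wrist_force': array([ 0.23786156, -0.08055623,  0.19425607]), 'wrist_torque': array([ 0.00283759,  0.00169531, -0.02743736]), 'width': 0.0942968396637665}
```

View pics/top0.png

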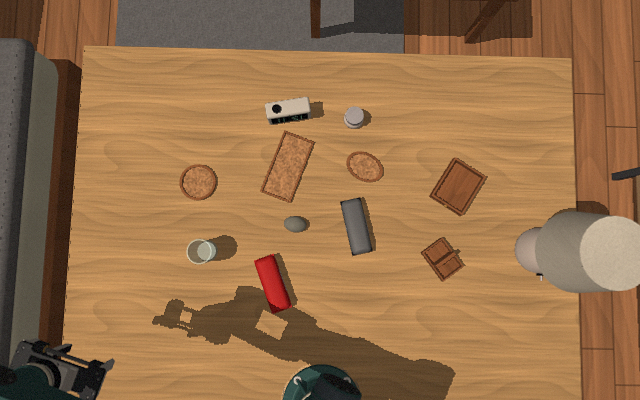

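View pics/scene0.png

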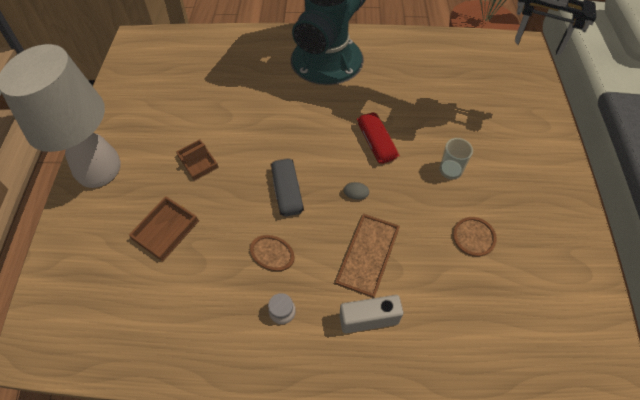

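View pics/wrist0.png

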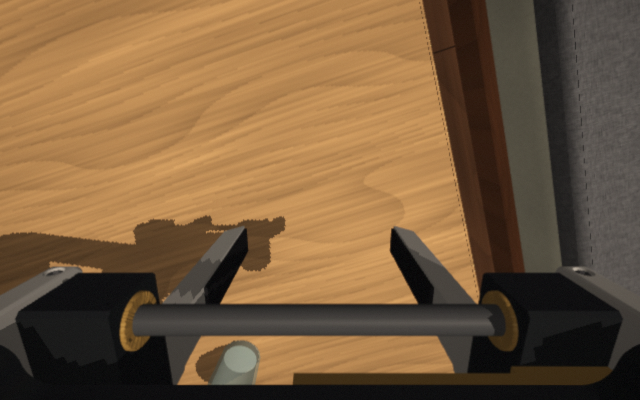

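Top picture: tumbler (201,250), coaster (198,182), stone (295,224), dish (365,166), rest (288,166), tray (442,258), box (459,186), clock (288,110), jar (354,118). For the case there are two candidates, grey (356,226) and red (272,283). The description says grey plastic and rules out red, so I take the grey one and confirm it in a crop.

Run:
```python
from h import *
s=load('top'); c=s['color'][90:300,170:500]; save(cv2.resize(c,None,fx=2.4,fy=2.4,interpolation=cv2.INTER_CUBIC),'crop1.png')
for n in ['top','scene']:
    s=load(n); w=cloud(s); z=w[...,2]
    # table plane check
    m=(np.abs(z)<0.02)&(w[...,0]>0.2)&(w[...,0]<0.7)&(np.abs(w[...,1])<.4)
    zt=np.nanmedian(z[m]); A=np.c_[w[m][:,:2],np.ones(m.sum())]; cf=np.linalg.lstsq(A,w[m][:,2],rcond=None)[0]; print(n,'table z',zt,cf)
    zz=z-zt
    mm=((zz>0.0045)&(zz<0.12)&(w[...,0]>0.15)&(w[...,0]<0.8)&(np.abs(w[...,1])<.5)).astype(np.uint8)
    k,l,st,ce=cv2.connectedComponentsWithStats(mm)
    for i in range(1,k):
        if st[i,4]<60: continue
        p=w[l==i]; h=np.nanpercentile(p[:,2],98)
        top=p[p[:,2]>h-0.006]
        r=cv2.minAreaRect(p[:,:2].astype(np.float32)); rt=cv2.minAreaRect(top[:,:2].astype(np.float32))
        print(ce[i].round(),st[i,4],'h',h.round(4),'rect',np.round(r[0],4),np.round(r[1],3),round(r[2],1),'top',np.round(rt[0],4),np.round(rt[1],3),round(rt[2],1))
```

```text
top table z 8.672831562961392e-05 [ 0.00272809 -0.00038235 -0.00084689]
[287. 112.] 867 h 0.0746 rect [0.7828 0.1104] [0.045 0.125] 10.4 top [0.7829 0.1079] [0.041 0.118] 7.9
[354. 117.] 360 h 0.0525 rect [ 0.7726 -0.072 ] [0.052 0.053] 13.3 top [ 0.775  -0.0729] [0.047 0.047] 65.3
[275. 170.] 273 h 0.0126 rect [0.6384 0.1179] [0.089 0.19 ] 76.0 top [0.6366 0.1352] [0.082 0.198] 88.2
[305. 144.] 110 h 0.013 rect [0.6935 0.0661] [0.057 0.052] 67.6 top [0.6936 0.0662] [0.055 0.045] 70.5
[363. 166.] 282 h 0.0123 rect [ 0.6403 -0.1055] [0.107 0.077] 61.3 top [ 0.6404 -0.1055] [0.106 0.076] 67.1
[458. 186.] 1344 h 0.029 rect [ 0.5878 -0.3637] [0.112 0.132] 55.7 top [ 0.5888 -0.3613] [0.102 0.131] 57.8
[197. 182.] 553 h 0.012 rect [0.587  0.3545] [0.099 0.1  ] 12.9 top [0.5864 0.3548] [0.098 0.098] 71.0
[299. 176.] 69 h 0.0121 rect [0.6096 0.0805] [0.019 0.07 ] 71.7 top [0.6084 0.0766] [0.01 0.07] 70.2
[356. 226.] 1181 h 0.0437 rect [ 0.476  -0.0852] [0.154 0.062] 14.0 top [ 0.4731 -0.0841] [0.141 0.05 ] 13.5
[295. 224.] 293 h 0.0306 rect [0.4763 0.083 ] [0.063 0.043] 83.1 top [0.4755 0.07
[... 876 characters left out ...]
0.0808] [0.06  0.042] 89.5 top [0.4784 0.0816] [0.048 0.034] 72.8
[164. 227.] 2016 h 0.029 rect [ 0.5903 -0.3615] [0.105 0.132] 59.2 top [ 0.5902 -0.3616] [0.105 0.131] 58.9
[367. 255.] 713 h 0.012 rect [0.6366 0.108 ] [0.093 0.187] 70.5 top [0.6366 0.108 ] [0.093 0.187] 70.5
[474. 236.] 460 h 0.0117 rect [0.5874 0.354 ] [0.097 0.101] 83.2 top [0.5874 0.354 ] [0.097 0.101] 83.2
[272. 253.] 431 h 0.0124 rect [ 0.6417 -0.1064] [0.107 0.078] 57.1 top [ 0.6417 -0.1064] [0.107 0.078] 57.1
[281. 307.] 596 h 0.0516 rect [ 0.7754 -0.0724] [0.049 0.052] 0.2 top [ 0.7765 -0.0724] [0.048 0.046] 19.5
[375. 308.] 1067 h 0.0753 rect [0.7869 0.108 ] [0.046 0.12 ] 11.3 top [0.7871 0.1077] [0.041 0.116] 10.3
```

View pics/crop1.png

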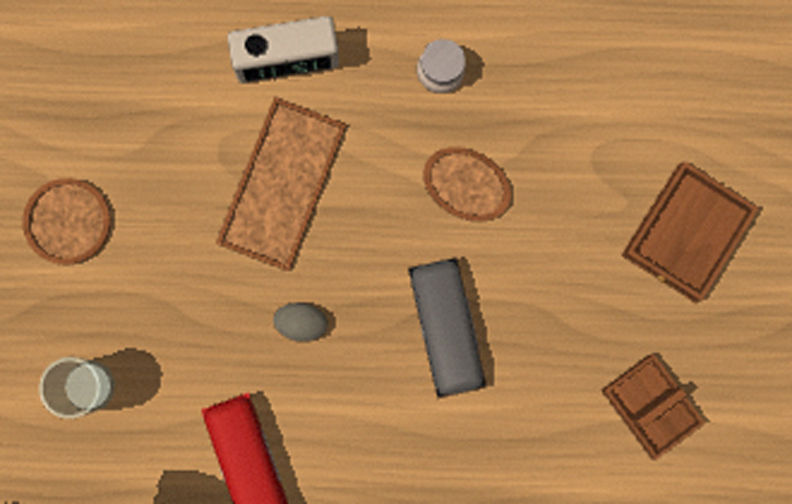

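Confirmed: the grey case is at crop (448,328) and the red one at (240,440) is the look-alike. Next I refine the stone and dish angles.

Run:
```python
from h import *
for n,boxes in [('top',{'stone':(275,210,315,240),'dish':(340,145,390,188),'case':(335,190,378,262),'rest':(255,125,320,208),'box':(425,150,492,220)}),('scene',{'stone':(338,176,374,206),'dish':(243,230,300,275),'case':(265,150,308,220),'rest':(328,208,404,300),'box':(125,190,203,265)})]:
    s=load(n); w=cloud(s); hsv=cv2.cvtColor(s['color'],cv2.COLOR_RGB2HSV)
    for k,(a,b,c,d) in boxes.items():
        h=hsv[b:d,a:c]; z=w[b:d,a:c,2]-(0.0 if n=='top' else .0015)
        lo={'stone':.006,'dish':.0055,'case':.03,'rest':.0055,'box':.018}[k]
        pts=w[b:d,a:c][(z>lo)&(z<.1)].astype(np.float32)
        hull=cv2.convexHull(pts[:,:2])
        e=cv2.fitEllipse(hull) if k in('stone','dish') else cv2.minAreaRect(hull)
        ctr,ax,ang=e
        if k in('stone','dish'): 
            th=ang if ax[0]>ax[1] else ang+90
        else: th=ang if ax[0]>ax[1] else ang+90
        print(n,k,np.round(ctr,4),np.round(ax,3),'long axis',round((th+90)%180-90,1))
```

```text
Traceback (most recent call last):
cv2.error: OpenCV(4.12.0) /io/opencv/modules/imgproc/src/convhull.cpp:143: error: (-215:Assertion failed) total >= 0 && (depth == CV_32F || depth == CV_32S) in function 'convexHull'
```

Run:
```python
from h import *
for n,boxes in [('top',{'stone':(275,210,315,240),'dish':(340,145,390,188),'case':(335,190,378,262),'rest':(255,125,320,208),'box':(425,150,492,220)}),('scene',{'stone':(338,176,374,206),'dish':(243,230,300,275),'case':(265,150,308,220),'rest':(328,208,404,300),'box':(125,190,203,265)})]:
    s=load(n); w=cloud(s)
    for k,(a,b,c,d) in boxes.items():
        z=w[b:d,a:c,2]-(0.0 if n=='top' else .0015)
        lo={'stone':.006,'dish':.0055,'case':.03,'rest':.0055,'box':.018}[k]
        pts=np.ascontiguousarray(w[b:d,a:c][(z>lo)&(z<.1)][:,:2]).astype(np.float32)
        hull=cv2.convexHull(pts.reshape(-1,1,2))
        e=cv2.fitEllipse(hull) if k in('stone','dish') else cv2.minAreaRect(hull)
        ctr,ax,ang=e
        th=ang if ax[0]>ax[1] else ang+90
        print(n,k,np.round(ctr,4),np.round(ax,3),'long axis',round((th+90)%180-90,1))
```

```text
top stone [0.4766 0.074 ] [0.059 0.088] long axis -66.3
top dish [ 0.635  -0.0926] [0.112 0.137] long axis 37.0
top case [ 0.4736 -0.0838] [0.149 0.056] long axis 14.3
top rest [0.6369 0.1057] [0.222 0.165] long axis 5.2
top box [ 0.5893 -0.3616] [0.101 0.132] long axis -31.4
scene stone [0.4773 0.0815] [0.044 0.061] long axis 82.8
scene dish [ 0.6414 -0.1068] [0.079 0.108] long axis 60.3
scene case [ 0.4761 -0.0837] [0.148 0.054] long axis 14.1
scene rest [0.6499 0.0986] [0.149 0.231] long axis -5.2
scene box [ 0.5901 -0.3616] [0.105 0.131] long axis -31.2
```

{"api": "play_rows", "payload": {"steps": [{"x":0.039,"y":-0.034,"hand":0.094},{"x":0.039,"y":-0.034,"hand":0.094},{"x":0.039,"y":-0.034,"hand":0.094},{"x":0.039,"y":-0.034,"hand":0.094},{"x":0.039,"y":-0.034,"hand":0.094},{"x":0.039,"y":-0.033,"hand":0.094},{"hand":0.094},{"hand":0.094}]}}

```text
schema error: expected keys x, y, z, rx, ry, rz, hand
```

{"api": "play_rows", "payload": {"steps": [{"x":0.039,"y":-0.034,"z":0,"rx":0,"ry":0,"rz":0,"hand":0.094},{"x":0.039,"y":-0.034,"z":0,"rx":0,"ry":0,"rz":0,"hand":0.094},{"x":0.039,"y":-0.034,"z":0,"rx":0,"ry":0,"rz":0,"hand":0.094},{"x":0.039,"y":-0.034,"z":0,"rx":0,"ry":0,"rz":0,"hand":0.094},{"x":0.039,"y":-0.034,"z":0,"rx":0,"ry":0,"rz":0,"hand":0.094},{"x":0.039,"y":-0.033,"z":0,"rx":0,"ry":0,"rz":0,"hand":0.094},{"x":0,"y":0,"z":0,"rx":0,"ry":0,"rz":0,"hand":0.094},{"x":0,"y":0,"z":0,"rx":0,"ry":0,"rz":0,"hand":0.094}]}}

```text
time: 1.15
tool_pos: [0.3992, 0.3216, 0.2051]
ee_rot: [-1.57, 0.0, 1.265]
wrist_force: [-0.5, -0.3, -0.6]
width: 0.0939
```

{"api": "play_rows", "payload": {"steps": [{"x":0.001,"y":0,"z":-0.04,"rx":0,"ry":0,"rz":0,"hand":0.094},{"x":0,"y":0,"z":-0.04,"rx":0,"ry":0,"rz":0,"hand":0.094},{"x":0,"y":0,"z":-0.03,"rx":0,"ry":0,"rz":0,"hand":0.094},{"x":0,"y":0,"z":0,"rx":0,"ry":0,"rz":0,"hand":0.094}]}}

```text
time: 1.65
tool_pos: [0.3975, 0.3214, 0.0927]
ee_rot: [-1.566, 0.005, 1.267]
wrist_force: [0.0, -0.2, 0.6]
width: 0.094
```

Run:
```python
from h import *
s=snap('wrist'); save(s['color'],'w1.png')
```

```text
(no output)
```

View pics/w1.png

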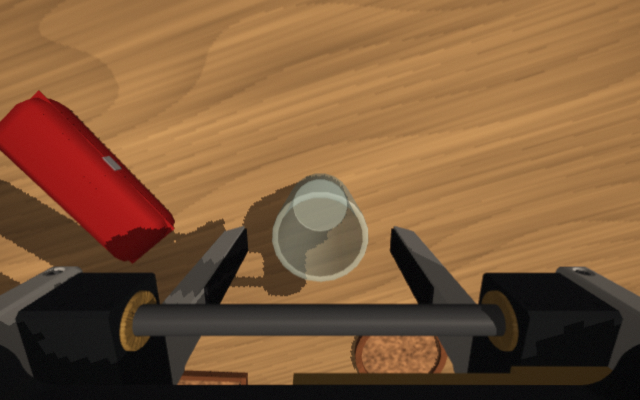

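The rim, centred at (320,237), sits midway between the fingertips at (245,232) and (395,232), so I continue down.

{"api": "play_rows", "payload": {"steps": [{"x":0.001,"y":0,"z":-0.025,"rx":0,"ry":0,"rz":0,"hand":0.094},{"x":0,"y":0,"z":-0.025,"rx":0,"ry":0,"rz":0,"hand":0.094},{"x":0,"y":0,"z":-0.017,"rx":0,"ry":0,"rz":0,"hand":0.094},{"x":0,"y":0,"z":0,"rx":0,"ry":0,"rz":0,"hand":0.094},{"x":0,"y":0,"z":0,"rx":0,"ry":0,"rz":0,"hand":0.055},{"x":0,"y":0,"z":0,"rx":0,"ry":0,"rz":0,"hand":0.05},{"x":0,"y":0,"z":0,"rx":0,"ry":0,"rz":0,"hand":0.05},{"x":0,"y":0,"z":0,"rx":0,"ry":0,"rz":0,"hand":0.05}]}}

```text
time: 2.7
tool_pos: [0.402, 0.3215, 0.0292]
ee_rot: [-1.572, -0.001, 1.265]
wrist_force: [0.4, -0.9, 1.9]
width: 0.0648
```

{"api": "play_rows", "payload": {"steps": [{"x":0,"y":0,"z":0,"rx":0,"ry":0,"rz":0,"hand":0.05},{"x":0,"y":0,"z":0,"rx":0,"ry":0,"rz":0,"hand":0.05},{"x":0,"y":0,"z":0,"rx":0,"ry":0,"rz":0,"hand":0.05}]}}

```text
time: 3.08
tool_pos: [0.402, 0.3215, 0.0292]
ee_rot: [-1.572, -0.001, 1.265]
wrist_force: [-0.5, -1.3, 6.0]
width: 0.0648
```

{"api": "play_rows", "payload": {"steps": [{"x":0,"y":0,"z":0.02,"rx":0,"ry":0,"rz":0,"hand":0.05},{"x":0,"y":0,"z":0.03,"rx":0,"ry":0,"rz":0,"hand":0.05},{"x":0.03,"y":0.005,"z":0,"rx":0,"ry":0,"rz":0,"hand":0.05},{"x":0.045,"y":0.008,"z":0,"rx":0,"ry":0,"rz":0,"hand":0.05},{"x":0.045,"y":0.008,"z":0,"rx":0,"ry":0,"rz":0,"hand":0.05},{"x":0.045,"y":0.008,"z":0,"rx":0,"ry":0,"rz":0,"hand":0.05},{"x":0.02,"y":0.003,"z":0,"rx":0,"ry":0,"rz":0,"hand":0.05},{"x":0,"y":0,"z":0,"rx":0,"ry":0,"rz":0,"hand":0.05}]}}

```text
time: 4.08
tool_pos: [0.5867, 0.353, 0.0757]
ee_rot: [-1.568, 0.002, 1.264]
wrist_force: [-0.0, 0.1, -2.5]
width: 0.0648
```

Run:
```python
from h import *
s=snap('scene'); save(s['color'],'s1.png'); print(robot.get_obs()['tool_pos'],robot.get_obs()['wrist_force'])
```

```text
[0.58570422 0.35309586 0.07610101] [-0.24221312 -0.46552691 -2.87951509]
```

View pics/s1.png

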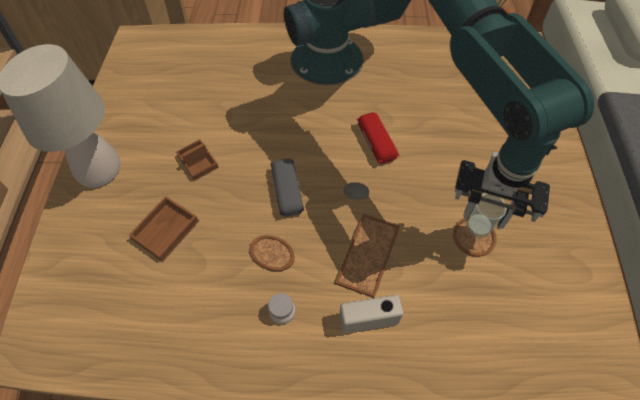

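The glass is held at (480,225), over the coaster at (474,238). I lower it in small steps and watch the force.

{"api": "play_rows", "payload": {"steps": [{"x":0,"y":0.001,"z":-0.015,"rx":0,"ry":0,"rz":0,"hand":0.05},{"x":0,"y":0,"z":-0.012,"rx":0,"ry":0,"rz":0,"hand":0.05},{"x":0,"y":0,"z":-0.006,"rx":0,"ry":0,"rz":0,"hand":0.05},{"x":0,"y":0,"z":-0.003,"rx":0,"ry":0,"rz":0,"hand":0.05},{"x":0,"y":0,"z":0,"rx":0,"ry":0,"rz":0,"hand":0.05},{"x":0,"y":0,"z":0,"rx":0,"ry":0,"rz":0,"hand":0.05}]}}

```text
time: 4.88
tool_pos: [0.587, 0.3547, 0.0432]
ee_rot: [-1.572, -0.001, 1.265]
wrist_force: [-0.0, 0.5, -3.7]
width: 0.065
```

{"api": "play_rows", "payload": {"steps": [{"x":0,"y":0,"z":-0.003,"rx":0,"ry":0,"rz":0,"hand":0.05},{"x":0,"y":0,"z":-0.003,"rx":0,"ry":0,"rz":0,"hand":0.05},{"x":0,"y":0,"z":0,"rx":0,"ry":0,"rz":0,"hand":0.05}]}}

```text
time: 5.25
tool_pos: [0.5863, 0.3543, 0.0359]
ee_rot: [-1.57, 0.001, 1.265]
wrist_force: [-0.8, -0.3, -2.1]
width: 0.0647
```

{"api": "play_rows", "payload": {"steps": [{"x":0,"y":0,"z":-0.0015,"rx":0,"ry":0,"rz":0,"hand":0.05},{"x":0,"y":0,"z":0,"rx":0,"ry":0,"rz":0,"hand":0.05},{"x":0,"y":0,"z":0,"rx":0,"ry":0,"rz":0,"hand":0.05}]}}

```text
time: 5.62
tool_pos: [0.5867, 0.3545, 0.0351]
ee_rot: [-1.571, -0.0, 1.265]
wrist_force: [-0.7, 0.4, -2.8]
width: 0.0647
```

{"api": "play_rows", "payload": {"steps": [{"x":0,"y":0,"z":-0.0015,"rx":0,"ry":0,"rz":0,"hand":0.05},{"x":0,"y":0,"z":0,"rx":0,"ry":0,"rz":0,"hand":0.05},{"x":0,"y":0,"z":0,"rx":0,"ry":0,"rz":0,"hand":0.05}]}}

```text
time: 6.0
tool_pos: [0.5866, 0.3545, 0.0335]
ee_rot: [-1.571, 0.0, 1.265]
wrist_force: [0.6, -0.0, -2.4]
width: 0.065
```

{"api": "play_rows", "payload": {"steps": [{"x":0,"y":0,"z":-0.001,"rx":0,"ry":0,"rz":0,"hand":0.05},{"x":0,"y":0,"z":0,"rx":0,"ry":0,"rz":0,"hand":0.05},{"x":0,"y":0,"z":0,"rx":0,"ry":0,"rz":0,"hand":0.05}]}}

```text
time: 6.38
tool_pos: [0.5868, 0.3544, 0.0333]
ee_rot: [-1.571, -0.0, 1.265]
wrist_force: [-1.0, -2.5, 1.8]
width: 0.0648
```

Contact. I open and retreat straight up.

{"api": "play_rows", "payload": {"steps": [{"x":0,"y":0,"z":0,"rx":0,"ry":0,"rz":0,"hand":0.075},{"x":0,"y":0,"z":0,"rx":0,"ry":0,"rz":0,"hand":0.094},{"x":0,"y":0,"z":0,"rx":0,"ry":0,"rz":0,"hand":0.094},{"x":0,"y":0,"z":0,"rx":0,"ry":0,"rz":0,"hand":0.094},{"x":0,"y":0,"z":0.02,"rx":0,"ry":0,"rz":0,"hand":0.094},{"x":0,"y":0,"z":0.04,"rx":0,"ry":0,"rz":0,"hand":0.094},{"x":0,"y":0,"z":0.05,"rx":0,"ry":0,"rz":0,"hand":0.094},{"x":0,"y":0,"z":0.02,"rx":0,"ry":0,"rz":0,"hand":0.094}]}}

```text
time: 7.38
tool_pos: [0.5884, 0.3554, 0.1694]
ee_rot: [-1.577, -0.007, 1.265]
wrist_force: [0.0, -0.1, 0.2]
width: 0.0939
```

{"api": "play_rows", "payload": {"steps": [{"x":-0.014,"y":-0.034,"z":0,"rx":0,"ry":0,"rz":-0.173,"hand":0.094},{"x":-0.014,"y":-0.034,"z":0,"rx":0,"ry":0,"rz":-0.173,"hand":0.094},{"x":-0.014,"y":-0.034,"z":0,"rx":0,"ry":0,"rz":-0.173,"hand":0.094},{"x":-0.014,"y":-0.034,"z":0,"rx":0,"ry":0,"rz":-0.173,"hand":0.094},{"x":-0.014,"y":-0.034,"z":-0.01,"rx":0,"ry":0,"rz":-0.173,"hand":0.094},{"x":-0.014,"y":-0.034,"z":-0.02,"rx":0,"ry":0,"rz":-0.173,"hand":0.08},{"x":-0.014,"y":-0.034,"z":-0.02,"rx":0,"ry":0,"rz":-0.173,"hand":0.08},{"x":-0.013,"y":-0.034,"z":-0.02,"rx":0,"ry":0,"rz":-0.173,"hand":0.08}]}}

```text
time: 8.38
tool_pos: [0.4758, 0.0815, 0.0939]
ee_rot: [-1.57, -0.003, -0.124]
wrist_force: [1.1, 0.7, 0.0]
width: 0.0803
```

{"api": "play_rows", "payload": {"steps": [{"x":0,"y":0,"z":0,"rx":0,"ry":0,"rz":0,"hand":0.08},{"x":0,"y":0,"z":0,"rx":0,"ry":0,"rz":0,"hand":0.08}]}}

```text
time: 8.62
tool_pos: [0.4769, 0.0831, 0.0944]
ee_rot: [-1.57, -0.003, -0.118]
wrist_force: [0.4, -0.1, 0.4]
width: 0.0803
```

Run:
```python
from h import *
s=snap('wrist'); save(s['color'],'w2.png'); s=snap('top'); save(s['color'],'t2.png')
```

```text
(no output)
```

View pics/w2.png

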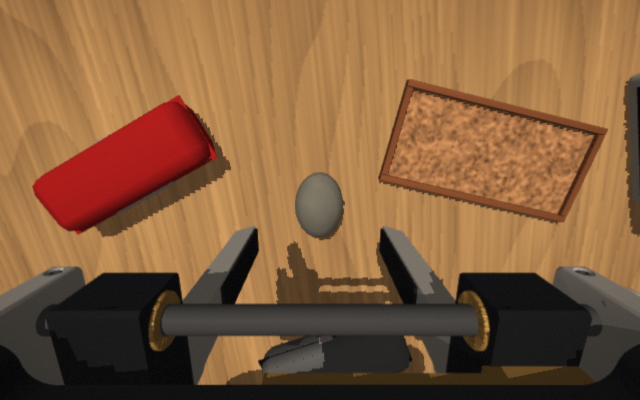

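View pics/t2.png

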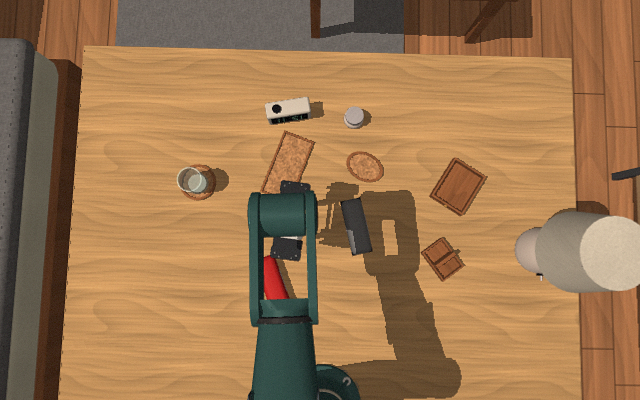

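Stone at (320,205) in the wrist view is centred between the fingers and aligned. The glass stands upright in the coaster at (196,181).

{"api": "play_rows", "payload": {"steps": [{"x":0,"y":-0.001,"z":-0.03,"rx":0,"ry":0,"rz":0,"hand":0.08},{"x":0,"y":0,"z":-0.03,"rx":0,"ry":0,"rz":0,"hand":0.08},{"x":0,"y":0,"z":-0.02,"rx":0,"ry":0,"rz":0,"hand":0.08},{"x":0,"y":0,"z":-0.008,"rx":0,"ry":0,"rz":0,"hand":0.08},{"x":0,"y":0,"z":0,"rx":0,"ry":0,"rz":0,"hand":0.08},{"x":0,"y":0,"z":0,"rx":0,"ry":0,"rz":0,"hand":0.08}]}}

```text
time: 9.48
tool_pos: [0.4767, 0.0818, 0.0058]
ee_rot: [-1.57, -0.002, -0.118]
wrist_force: [-0.3, 0.4, 0.1]
width: 0.0801
```

{"api": "play_rows", "payload": {"steps": [{"x":0,"y":0,"z":-0.002,"rx":0,"ry":0,"rz":0,"hand":0.08},{"x":0,"y":0,"z":0,"rx":0,"ry":0,"rz":0,"hand":0.05},{"x":0,"y":0,"z":0,"rx":0,"ry":0,"rz":0,"hand":0.03},{"x":0,"y":0,"z":0,"rx":0,"ry":0,"rz":0,"hand":0.03},{"x":0,"y":0,"z":0,"rx":0,"ry":0,"rz":0,"hand":0.03},{"x":0,"y":0,"z":0,"rx":0,"ry":0,"rz":0,"hand":0.03},{"x":0,"y":0,"z":0,"rx":0,"ry":0,"rz":0,"hand":0.03}]}}

```text
time: 10.35
tool_pos: [0.4759, 0.0814, 0.0027]
ee_rot: [-1.571, -0.001, -0.119]
wrist_force: [1.1, -1.1, 0.6]
width: 0.0416
```

{"api": "play_rows", "payload": {"steps": [{"x":0,"y":0,"z":0.02,"rx":0,"ry":0,"rz":0,"hand":0.03},{"x":0,"y":0,"z":0.03,"rx":0,"ry":0,"rz":0,"hand":0.03},{"x":0,"y":0,"z":0.02,"rx":0,"ry":0,"rz":0,"hand":0.03},{"x":0.03,"y":-0.033,"z":0,"rx":0,"ry":0,"rz":-0.1,"hand":0.03},{"x":0.035,"y":-0.04,"z":0,"rx":0,"ry":0,"rz":-0.1,"hand":0.03},{"x":0.035,"y":-0.04,"z":0,"rx":0,"ry":0,"rz":-0.1,"hand":0.03},{"x":0.035,"y":-0.04,"z":0,"rx":0,"ry":0,"rz":-0.1,"hand":0.03},{"x":0.03,"y":-0.035,"z":0,"rx":0,"ry":0,"rz":0,"hand":0.03}]}}

```text
time: 11.35
tool_pos: [0.641, -0.1079, 0.0714]
ee_rot: [-1.571, 0.002, -0.52]
wrist_force: [-0.3, 0.4, -1.0]
width: 0.0419
```

{"api": "play_rows", "payload": {"steps": [{"x":0,"y":0,"z":0,"rx":0,"ry":0,"rz":0,"hand":0.03},{"x":0,"y":0,"z":0,"rx":0,"ry":0,"rz":0,"hand":0.03}]}}

```text
time: 11.6
tool_pos: [0.6396, -0.1059, 0.0714]
ee_rot: [-1.571, 0.003, -0.519]
wrist_force: [1.2, 0.3, -1.7]
width: 0.0418
```

Run:
```python
from h import *
s=snap('wrist'); save(s['color'],'w3.png')
```

```text
(no output)
```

View pics/w3.png

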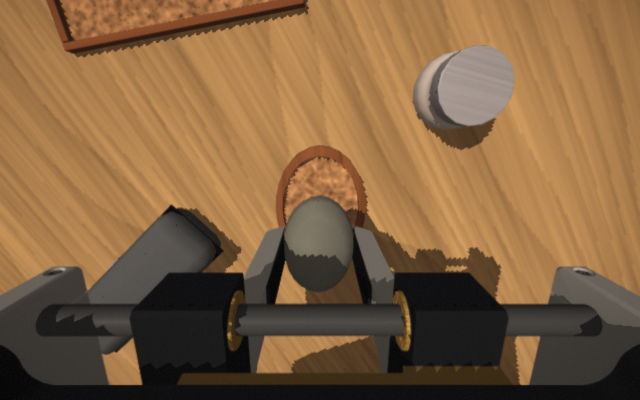

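The stone is held at (320,243), aligned with the dish below. I lower it so the tips stay just above the rim.

{"api": "play_rows", "payload": {"steps": [{"x":0.001,"y":0,"z":-0.02,"rx":0,"ry":0,"rz":0,"hand":0.03},{"x":0,"y":0,"z":-0.02,"rx":0,"ry":0,"rz":0,"hand":0.03},{"x":0,"y":0,"z":-0.014,"rx":0,"ry":0,"rz":0,"hand":0.03},{"x":0,"y":0,"z":-0.006,"rx":0,"ry":0,"rz":0,"hand":0.03},{"x":0,"y":0,"z":0,"rx":0,"ry":0,"rz":0,"hand":0.03},{"x":0,"y":0,"z":0,"rx":0,"ry":0,"rz":0,"hand":0.03}]}}

```text
time: 12.4
tool_pos: [0.6422, -0.1067, 0.0133]
ee_rot: [-1.57, -0.002, -0.519]
wrist_force: [0.7, -0.0, -0.4]
width: 0.0416
```

{"api": "play_rows", "payload": {"steps": [{"x":0,"y":0,"z":-0.002,"rx":0,"ry":0,"rz":0,"hand":0.03},{"x":0,"y":0,"z":-0.0015,"rx":0,"ry":0,"rz":0,"hand":0.03},{"x":0,"y":0,"z":0,"rx":0,"ry":0,"rz":0,"hand":0.03},{"x":0,"y":0,"z":0,"rx":0,"ry":0,"rz":0,"hand":0.03}]}}

```text
time: 12.9
tool_pos: [0.6416, -0.1065, 0.009]
ee_rot: [-1.571, -0.0, -0.519]
wrist_force: [-0.1, -0.6, -1.2]
width: 0.0416
```

{"api": "play_rows", "payload": {"steps": [{"x":0,"y":0,"z":0,"rx":0,"ry":0,"rz":0,"hand":0.055},{"x":0,"y":0,"z":0,"rx":0,"ry":0,"rz":0,"hand":0.07},{"x":0,"y":0,"z":0,"rx":0,"ry":0,"rz":0,"hand":0.07},{"x":0,"y":0,"z":0.02,"rx":0,"ry":0,"rz":0,"hand":0.07},{"x":0,"y":0,"z":0.03,"rx":0,"ry":0,"rz":0,"hand":0.08},{"x":0,"y":0,"z":0.05,"rx":0,"ry":0,"rz":0,"hand":0.09},{"x":0,"y":0,"z":0.02,"rx":0,"ry":0,"rz":0,"hand":0.09},{"x":0,"y":0,"z":0,"rx":0,"ry":0,"rz":0,"hand":0.09}]}}

```text
time: 13.9
tool_pos: [0.6429, -0.1068, 0.1319]
ee_rot: [-1.569, -0.005, -0.519]
wrist_force: [0.6, -0.1, -0.8]
width: 0.0899
```

{"api": "play_rows", "payload": {"steps": [{"x":-0.034,"y":0.0045,"z":0,"rx":0,"ry":0,"rz":-0.161,"hand":0.09},{"x":-0.033,"y":0.0045,"z":0,"rx":0,"ry":0,"rz":-0.161,"hand":0.09},{"x":-0.033,"y":0.0045,"z":0,"rx":0,"ry":0,"rz":-0.161,"hand":0.09},{"x":-0.034,"y":0.0045,"z":0,"rx":0,"ry":0,"rz":-0.161,"hand":0.09},{"x":-0.033,"y":0.004,"z":0,"rx":0,"ry":0,"rz":-0.161,"hand":0.09},{"x":0,"y":0,"z":-0.02,"rx":0,"ry":0,"rz":0,"hand":0.09},{"x":0,"y":0,"z":0,"rx":0,"ry":0,"rz":0,"hand":0.09},{"x":0,"y":0,"z":0,"rx":0,"ry":0,"rz":0,"hand":0.09}]}}

```text
time: 14.9
tool_pos: [0.4743, -0.0844, 0.1081]
ee_rot: [-1.573, 0.001, -1.324]
wrist_force: [1.2, -0.2, -0.4]
width: 0.0899
```

Run:
```python
from h import *
s=snap('wrist'); save(s['color'],'w4.png')
s=snap('scene'); save(s['color'],'s4.png')
```

```text
(no output)
```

View pics/w4.png

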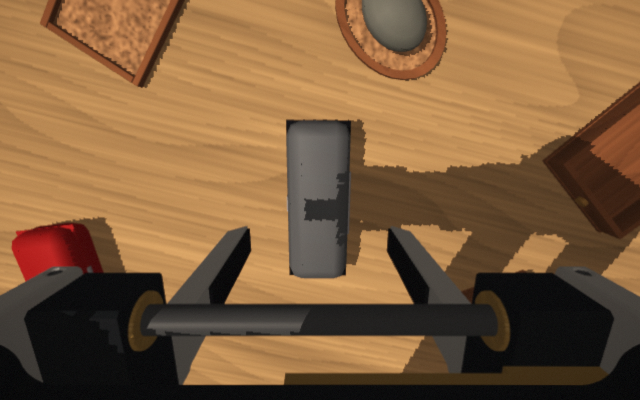

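View pics/s4.png

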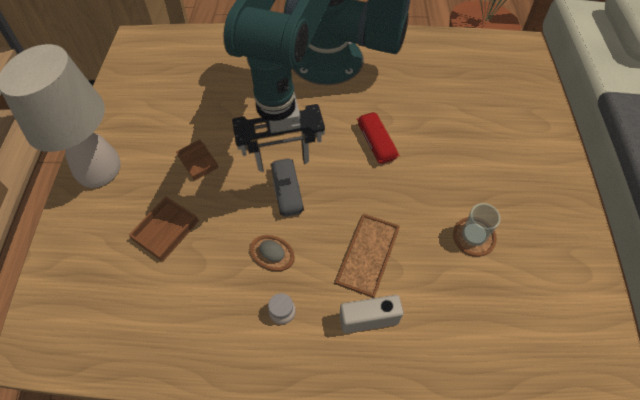

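The stone lies in the dish and the glass is upright. The case at (319,200) in the wrist view is aligned with the fingers. Going down.

{"api": "play_rows", "payload": {"steps": [{"x":0,"y":0,"z":-0.03,"rx":0,"ry":0,"rz":0,"hand":0.09},{"x":0,"y":0,"z":-0.03,"rx":0,"ry":0,"rz":0,"hand":0.09},{"x":0,"y":0,"z":-0.025,"rx":0,"ry":0,"rz":0,"hand":0.09},{"x":0,"y":0,"z":-0.011,"rx":0,"ry":0,"rz":0,"hand":0.09},{"x":0,"y":0,"z":0,"rx":0,"ry":0,"rz":0,"hand":0.09},{"x":0,"y":0,"z":0,"rx":0,"ry":0,"rz":0,"hand":0.06},{"x":0,"y":0,"z":0,"rx":0,"ry":0,"rz":0,"hand":0.045},{"x":0,"y":0,"z":0,"rx":0,"ry":0,"rz":0,"hand":0.045}]}}

```text
time: 16.0
tool_pos: [0.4751, -0.0846, 0.0138]
ee_rot: [-1.57, -0.001, -1.324]
wrist_force: [0.6, -0.2, -0.6]
width: 0.0633
```

{"api": "play_rows", "payload": {"steps": [{"x":0,"y":0,"z":0,"rx":0,"ry":0,"rz":0,"hand":0.045},{"x":0,"y":0,"z":0,"rx":0,"ry":0,"rz":0,"hand":0.045},{"x":0,"y":0,"z":0,"rx":0,"ry":0,"rz":0,"hand":0.045}]}}

```text
time: 16.38
tool_pos: [0.4748, -0.0844, 0.0135]
ee_rot: [-1.57, 0.0, -1.324]
wrist_force: [-0.1, 0.9, 3.5]
width: 0.0556
```

{"api": "play_rows", "payload": {"steps": [{"x":0,"y":0,"z":0.02,"rx":0,"ry":0,"rz":0,"hand":0.045},{"x":0,"y":0,"z":0.03,"rx":0,"ry":0,"rz":0,"hand":0.045},{"x":0,"y":0,"z":0.02,"rx":0,"ry":0,"rz":0,"hand":0.045},{"x":0.02,"y":0.024,"z":0,"rx":0,"ry":0,"rz":-0.08,"hand":0.045},{"x":0.034,"y":0.04,"z":0,"rx":0,"ry":0,"rz":-0.127,"hand":0.045},{"x":0.036,"y":0.043,"z":0,"rx":0,"ry":0,"rz":-0.13,"hand":0.045},{"x":0.036,"y":0.043,"z":0,"rx":0,"ry":0,"rz":-0.13,"hand":0.045},{"x":0.036,"y":0.042,"z":0,"rx":0,"ry":0,"rz":-0.12,"hand":0.045}]}}

```text
time: 17.38
tool_pos: [0.6373, 0.1087, 0.0819]
ee_rot: [-1.571, -0.001, -1.915]
wrist_force: [0.5, -0.8, 0.5]
width: 0.0557
```

{"api": "play_rows", "payload": {"steps": [{"x":0,"y":0,"z":0,"rx":0,"ry":0,"rz":0,"hand":0.045},{"x":0,"y":0,"z":-0.02,"rx":0,"ry":0,"rz":0,"hand":0.045},{"x":0,"y":0,"z":0,"rx":0,"ry":0,"rz":0,"hand":0.045},{"x":0,"y":0,"z":0,"rx":0,"ry":0,"rz":0,"hand":0.045}]}}

```text
time: 17.88
tool_pos: [0.6358, 0.1064, 0.0626]
ee_rot: [-1.572, -0.001, -1.912]
wrist_force: [0.3, -0.3, -1.1]
width: 0.0558
```

Run:
```python
from h import *
s=snap('wrist'); save(s['color'],'w5.png')
s=snap('scene'); save(s['color'],'s5.png')
```

```text
(no output)
```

View pics/w5.png

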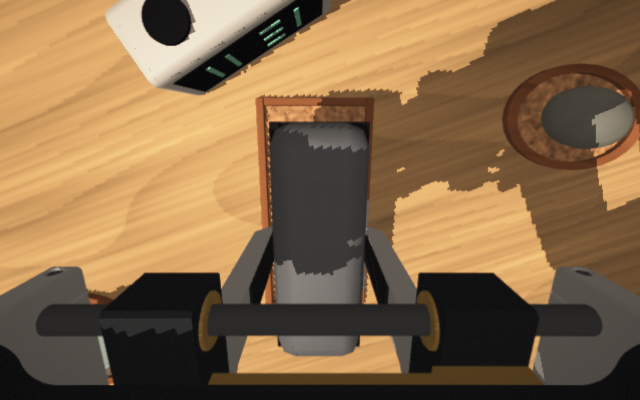

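View pics/s5.png

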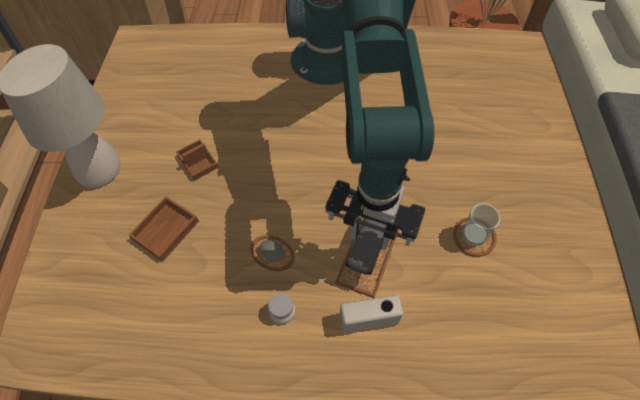

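The case is over the rest, at about (318,235) in the wrist view, and parallel to it. Lowering.

{"api": "play_rows", "payload": {"steps": [{"x":0.001,"y":0.0015,"z":-0.015,"rx":0,"ry":0,"rz":0,"hand":0.045},{"x":0,"y":0,"z":-0.015,"rx":0,"ry":0,"rz":0,"hand":0.045},{"x":0,"y":0,"z":-0.01,"rx":0,"ry":0,"rz":0,"hand":0.045},{"x":0,"y":0,"z":-0.003,"rx":0,"ry":0,"rz":0,"hand":0.045},{"x":0,"y":0,"z":0,"rx":0,"ry":0,"rz":0,"hand":0.045},{"x":0,"y":0,"z":0,"rx":0,"ry":0,"rz":0,"hand":0.045}]}}

```text
time: 18.73
tool_pos: [0.6381, 0.1091, 0.0207]
ee_rot: [-1.57, 0.0, -1.911]
wrist_force: [-0.5, 0.6, -1.1]
width: 0.0558
```

{"api": "play_rows", "payload": {"steps": [{"x":0,"y":0,"z":-0.002,"rx":0,"ry":0,"rz":0,"hand":0.045},{"x":0,"y":0,"z":-0.0015,"rx":0,"ry":0,"rz":0,"hand":0.045},{"x":0,"y":0,"z":0,"rx":0,"ry":0,"rz":0,"hand":0.045},{"x":0,"y":0,"z":0,"rx":0,"ry":0,"rz":0,"hand":0.045}]}}

```text
time: 19.23
tool_pos: [0.6376, 0.109, 0.0166]
ee_rot: [-1.571, -0.0, -1.911]
wrist_force: [0.5, -0.3, 0.7]
width: 0.0556
```

{"api": "play_rows", "payload": {"steps": [{"x":0,"y":0,"z":0,"rx":0,"ry":0,"rz":0,"hand":0.07},{"x":0,"y":0,"z":0,"rx":0,"ry":0,"rz":0,"hand":0.08},{"x":0,"y":0,"z":0,"rx":0,"ry":0,"rz":0,"hand":0.08},{"x":0,"y":0,"z":0.02,"rx":0,"ry":0,"rz":0,"hand":0.08},{"x":0,"y":0,"z":0.03,"rx":0,"ry":0,"rz":0,"hand":0.08},{"x":0,"y":0,"z":0.05,"rx":0,"ry":0,"rz":0,"hand":0.08},{"x":0,"y":0,"z":0.03,"rx":0,"ry":0,"rz":0,"hand":0.05},{"x":0,"y":0,"z":0,"rx":0,"ry":0,"rz":0,"hand":0.04}]}}

```text
time: 20.23
tool_pos: [0.64, 0.1092, 0.1521]
ee_rot: [-1.562, 0.004, -1.911]
wrist_force: [-0.6, 0.3, -0.7]
width: 0.0635
```

{"api": "play_rows", "payload": {"steps": [{"x":-0.025,"y":-0.043,"z":0,"rx":0,"ry":0,"rz":-0.055,"hand":0.04},{"x":-0.025,"y":-0.043,"z":0,"rx":0,"ry":0,"rz":-0.055,"hand":0.04},{"x":-0.025,"y":-0.043,"z":0,"rx":0,"ry":0,"rz":-0.055,"hand":0.04},{"x":-0.025,"y":-0.043,"z":0,"rx":0,"ry":0,"rz":-0.055,"hand":0.04},{"x":-0.025,"y":-0.043,"z":0,"rx":0,"ry":0,"rz":-0.055,"hand":0.04},{"x":-0.025,"y":-0.043,"z":0,"rx":0,"ry":0,"rz":-0.055,"hand":0.04},{"x":-0.025,"y":-0.043,"z":0,"rx":0,"ry":0,"rz":-0.055,"hand":0.04},{"x":-0.025,"y":-0.043,"z":0,"rx":0,"ry":0,"rz":-0.055,"hand":0.04}]}}

```text
time: 21.22
tool_pos: [0.4358, -0.2357, 0.1449]
ee_rot: [-1.573, -0.001, -2.353]
wrist_force: [0.6, -0.7, 0.2]
width: 0.04
```

{"api": "play_rows", "payload": {"steps": [{"x":-0.025,"y":-0.043,"z":0,"rx":0,"ry":0,"rz":-0.055,"hand":0.04},{"x":-0.023,"y":-0.042,"z":0,"rx":0,"ry":0,"rz":-0.055,"hand":0.04},{"x":0,"y":0,"z":-0.03,"rx":0,"ry":0,"rz":0,"hand":0.04},{"x":0,"y":0,"z":-0.02,"rx":0,"ry":0,"rz":0,"hand":0.04},{"x":0,"y":0,"z":0,"rx":0,"ry":0,"rz":0,"hand":0.04},{"x":0,"y":0,"z":0,"rx":0,"ry":0,"rz":0,"hand":0.04}]}}

```text
time: 21.98
tool_pos: [0.3897, -0.3199, 0.0966]
ee_rot: [-1.571, -0.0, -2.461]
wrist_force: [-0.4, 0.2, -0.0]
width: 0.0403
```

Run:
```python
from h import *
s=snap('wrist'); save(s['color'],'w6.png')
s=snap('top'); save(s['color'],'t6.png')
```

View pics/w6.png

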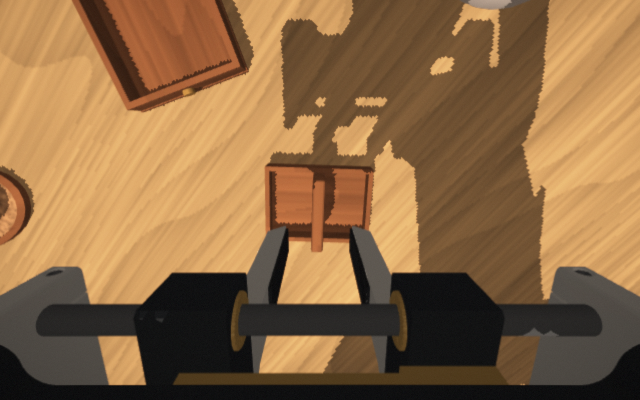

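View pics/t6.png

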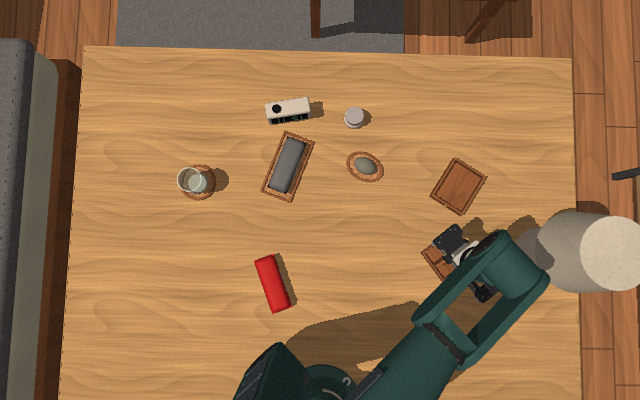

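The case lies in the rest at (288,165) and the stone in the dish at (365,166). The tray's handle board at (318,215) is centred between the fingertips. The lamp is close, so I measure it before turning there.

Run:
```python
from h import *
np_=np
import numpy as np
s=load('scene'); w=cloud(s); m=(w[...,1]<-.38)&(w[...,2]>.03)&(w[...,0]<.6)&(w[...,0]>.1)
p=w[m]
for a,b in [(.03,.1),(.1,.15),(.15,.2),(.2,.25),(.25,.3),(.3,.37)]:
    q=p[(p[:,2]>a)&(p[:,2]<b)]
    if len(q): print(a,b,len(q),np.percentile(q,[1,99],axis=0)[:,:2].round(3).tolist())
```

```text
0.03 0.1 1245 [[0.386, -0.62], [0.481, -0.52]]
0.1 0.15 594 [[0.393, -0.61], [0.465, -0.535]]
0.15 0.2 5 [[0.414, -0.575], [0.512, -0.487]]
0.2 0.25 1688 [[0.373, -0.633], [0.514, -0.487]]
0.25 0.3 1798 [[0.376, -0.63], [0.508, -0.493]]
0.3 0.37 4368 [[0.354, -0.646], [0.501, -0.501]]
```

{"api": "play_rows", "payload": {"steps": [{"x":0.001,"y":0,"z":-0.03,"rx":0,"ry":0,"rz":0,"hand":0.04},{"x":0,"y":0,"z":-0.025,"rx":0,"ry":0,"rz":0,"hand":0.04},{"x":0,"y":0,"z":-0.015,"rx":0,"ry":0,"rz":0,"hand":0.04},{"x":0,"y":0,"z":0,"rx":0,"ry":0,"rz":0,"hand":0.04},{"x":0,"y":0,"z":0,"rx":0,"ry":0,"rz":0,"hand":0.04}]}}

```text
time: 22.7
tool_pos: [0.3914, -0.3207, 0.0278]
ee_rot: [-1.568, 0.0, -2.461]
wrist_force: [-0.7, 0.5, 0.1]
width: 0.0399
```

The lamp's nearest edge is at y ≈ -0.485, so there is room. Down to about 0.024 and pinch.

{"api": "play_rows", "payload": {"steps": [{"x":0,"y":0,"z":-0.003,"rx":0,"ry":0,"rz":0,"hand":0.04},{"x":0,"y":0,"z":0,"rx":0,"ry":0,"rz":0,"hand":0.02},{"x":0,"y":0,"z":0,"rx":0,"ry":0,"rz":0,"hand":0.0},{"x":0,"y":0,"z":0,"rx":0,"ry":0,"rz":0,"hand":0.0},{"x":0,"y":0,"z":0,"rx":0,"ry":0,"rz":0,"hand":0.0},{"x":0,"y":0,"z":0,"rx":0,"ry":0,"rz":0,"hand":0.0}]}}

```text
time: 23.45
tool_pos: [0.3907, -0.32, 0.0236]
ee_rot: [-1.571, -0.0, -2.461]
wrist_force: [-0.4, 0.3, 1.1]
width: 0.0095
```

{"api": "play_rows", "payload": {"steps": [{"x":0,"y":0,"z":0.02,"rx":0,"ry":0,"rz":0,"hand":0.0},{"x":0,"y":0,"z":0.03,"rx":0,"ry":0,"rz":0,"hand":0.0},{"x":0,"y":0,"z":0.02,"rx":0,"ry":0,"rz":0,"hand":0.0},{"x":0.015,"y":0,"z":0,"rx":0,"ry":0,"rz":0.1,"hand":0.0},{"x":0.02,"y":0,"z":0,"rx":0,"ry":0,"rz":0.16,"hand":0.0},{"x":0.02,"y":0,"z":0,"rx":0,"ry":0,"rz":0.165,"hand":0.0},{"x":0.02,"y":0,"z":0,"rx":0,"ry":0,"rz":0.165,"hand":0.0},{"x":0.02,"y":0,"z":0,"rx":0,"ry":0,"rz":0.165,"hand":0.0}]}}

```text
time: 24.45
tool_pos: [0.486, -0.3198, 0.093]
ee_rot: [-1.572, 0.0, -1.701]
wrist_force: [0.2, 0.1, -0.8]
width: 0.0097
```

{"api": "play_rows", "payload": {"steps": [{"x":0.02,"y":-0.006,"z":0,"rx":0,"ry":0,"rz":0.165,"hand":0.0},{"x":0.02,"y":-0.006,"z":0,"rx":0,"ry":0,"rz":0.165,"hand":0.0},{"x":0.02,"y":-0.008,"z":0,"rx":0,"ry":0,"rz":0.165,"hand":0.0},{"x":0.02,"y":-0.008,"z":0,"rx":0,"ry":0,"rz":0.165,"hand":0.0},{"x":0.015,"y":-0.007,"z":0,"rx":0,"ry":0,"rz":0.165,"hand":0.0},{"x":0.009,"y":-0.006,"z":0,"rx":0,"ry":0,"rz":0.165,"hand":0.0},{"x":0,"y":0,"z":0,"rx":0,"ry":0,"rz":0.17,"hand":0.0},{"x":0,"y":0,"z":0,"rx":0,"ry":0,"rz":0,"hand":0.0}]}}

```text
time: 25.45
tool_pos: [0.5894, -0.3609, 0.0926]
ee_rot: [-1.571, 0.001, -0.548]
wrist_force: [0.3, -0.3, -0.3]
width: 0.0099
```

{"api": "play_rows", "payload": {"steps": [{"x":0,"y":0,"z":0,"rx":0,"ry":0,"rz":0,"hand":0.0},{"x":0,"y":0,"z":0,"rx":0,"ry":0,"rz":0,"hand":0.0}]}}

```text
time: 25.7
tool_pos: [0.5895, -0.3609, 0.0935]
ee_rot: [-1.571, 0.0, -0.547]
wrist_force: [-0.4, 0.1, -0.2]
width: 0.0097
```

Run:
```python
from h import *
s=snap('wrist'); save(s['color'],'w7.png')
s=snap('scene'); save(s['color'],'s7.png')
```

```text
(no output)
```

View pics/w7.png

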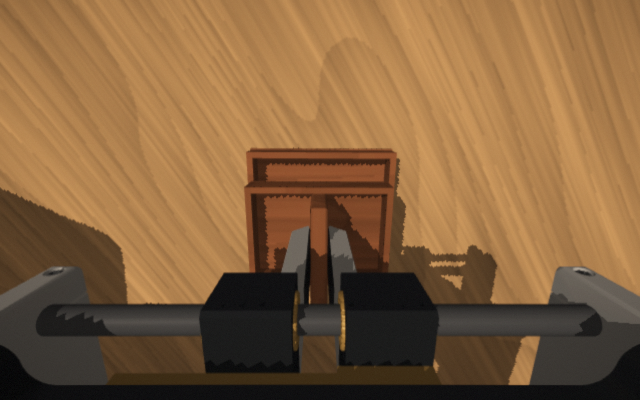

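View pics/s7.png

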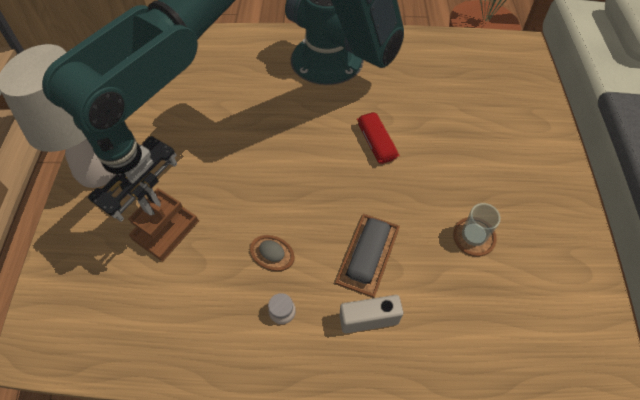

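The tray, centred at (318,230), is parallel to the box, centred at (321,210), and laterally centred on it. Lowering.

{"api": "play_rows", "payload": {"steps": [{"x":0,"y":-0.0005,"z":-0.02,"rx":0,"ry":0,"rz":0,"hand":0.0},{"x":0,"y":0,"z":-0.015,"rx":0,"ry":0,"rz":0,"hand":0.0},{"x":0,"y":0,"z":-0.012,"rx":0,"ry":0,"rz":0,"hand":0.0},{"x":0,"y":0,"z":-0.01,"rx":0,"ry":0,"rz":0,"hand":0.0},{"x":0,"y":0,"z":-0.004,"rx":0,"ry":0,"rz":0,"hand":0.0},{"x":0,"y":0,"z":0,"rx":0,"ry":0,"rz":0,"hand":0.0},{"x":0,"y":0,"z":0,"rx":0,"ry":0,"rz":0,"hand":0.0}]}}

```text
time: 26.68
tool_pos: [0.59, -0.3618, 0.0334]
ee_rot: [-1.571, -0.002, -0.546]
wrist_force: [-0.1, -0.0, -0.9]
width: 0.0096
```

{"api": "play_rows", "payload": {"steps": [{"x":0,"y":0,"z":-0.002,"rx":0,"ry":0,"rz":0,"hand":0.0},{"x":0,"y":0,"z":-0.0015,"rx":0,"ry":0,"rz":0,"hand":0.0},{"x":0,"y":0,"z":0,"rx":0,"ry":0,"rz":0,"hand":0.0},{"x":0,"y":0,"z":0,"rx":0,"ry":0,"rz":0,"hand":0.0}]}}

```text
time: 27.18
tool_pos: [0.5896, -0.3615, 0.029]
ee_rot: [-1.571, -0.0, -0.546]
wrist_force: [-0.2, -0.1, -0.5]
width: 0.0097
```

Almost down. I open and retreat.

{"api": "play_rows", "payload": {"steps": [{"x":0,"y":0,"z":-0.0005,"rx":0,"ry":0,"rz":0,"hand":0.0},{"x":0,"y":0,"z":0,"rx":0,"ry":0,"rz":0,"hand":0.02},{"x":0,"y":0,"z":0,"rx":0,"ry":0,"rz":0,"hand":0.035},{"x":0,"y":0,"z":0,"rx":0,"ry":0,"rz":0,"hand":0.035},{"x":0,"y":0,"z":0.02,"rx":0,"ry":0,"rz":0,"hand":0.035},{"x":0,"y":0,"z":0.04,"rx":0,"ry":0,"rz":0,"hand":0.035},{"x":0,"y":0,"z":0.05,"rx":0,"ry":0,"rz":0,"hand":0.035},{"x":0,"y":0,"z":0.05,"rx":0,"ry":0,"rz":0,"hand":0.035}]}}

```text
time: 28.18
tool_pos: [0.5896, -0.3615, 0.1919]
ee_rot: [-1.571, -0.002, -0.546]
wrist_force: [1.5, 0.4, 1.3]
width: 0.0349
```

{"api": "play_rows", "payload": {"steps": [{"x":-0.04,"y":0.04,"z":0,"rx":0,"ry":0,"rz":0,"hand":0.035},{"x":-0.04,"y":0.04,"z":0,"rx":0,"ry":0,"rz":0,"hand":0.035},{"x":-0.04,"y":0.04,"z":0,"rx":0,"ry":0,"rz":0,"hand":0.035},{"x":-0.04,"y":0.04,"z":0,"rx":0,"ry":0,"rz":0,"hand":0.035},{"x":0,"y":0.04,"z":0,"rx":0,"ry":0,"rz":0,"hand":0.035},{"x":0,"y":0,"z":0,"rx":0,"ry":0,"rz":0,"hand":0.035}]}}

```text
time: 28.92
tool_pos: [0.4296, -0.1599, 0.1909]
ee_rot: [-1.57, -0.004, -0.543]
wrist_force: [-0.5, -0.5, -0.3]
width: 0.0347
```

Run:
```python
from h import *
s=snap('scene'); save(cv2.resize(s['color'][130:340,100:530],None,fx=1.8,fy=1.8),'s8.png'); w=cloud(s)
for k,(a,b,c,d,lo,hi) in {'stone':(250,235,292,270,.018,.05),'case':(335,215,400,292,.03,.06),'glass':(450,195,510,255,.080,.11),'tray':(135,175,205,260,.046,.08),'boxwall':(125,180,205,265,.018,.031),'clock':(330,285,410,335,.06,.09),'jar':(262,288,300,328,.04,.06)}.items():
    q=w[b:d,a:c]; q=q[(q[...,2]>lo)&(q[...,2]<hi)]
    r=cv2.minAreaRect(q[:,:2].astype(np.float32).reshape(-1,1,2).copy()); print(k,len(q),np.round(r[0],4),np.round(r[1],3),round(r[2],1),'ztop',np.percentile(q[:,2],[50,95]).round(4))
s=snap('top'); save(cv2.resize(s['color'][90:300,150:500],None,fx=2.2,fy=2.2),'t8.png')
print(robot.get_obs()['time'])
```

```text
stone 398 [ 0.6435 -0.1061] [0.057 0.044] 77.0 ztop [0.0289 0.0333]
case 1603 [0.6383 0.1076] [0.059 0.15 ] 70.9 ztop [0.0428 0.0463]
glass 332 [0.5847 0.3532] [0.066 0.064] 4.8 ztop [0.0908 0.0945]
tray 139 [ 0.5901 -0.3621] [0.062 0.011] 57.9 ztop [0.0573 0.0608]
boxwall 1008 [ 0.5896 -0.3617] [0.105 0.132] 58.9 ztop [0.0254 0.0292]
clock 1348 [0.7869 0.108 ] [0.045 0.12 ] 11.0 ztop [0.0704 0.0739]
jar 455 [ 0.7762 -0.0724] [0.047 0.047] 12.5 ztop [0.0485 0.0511]
29.025
```

View pics/s8.png

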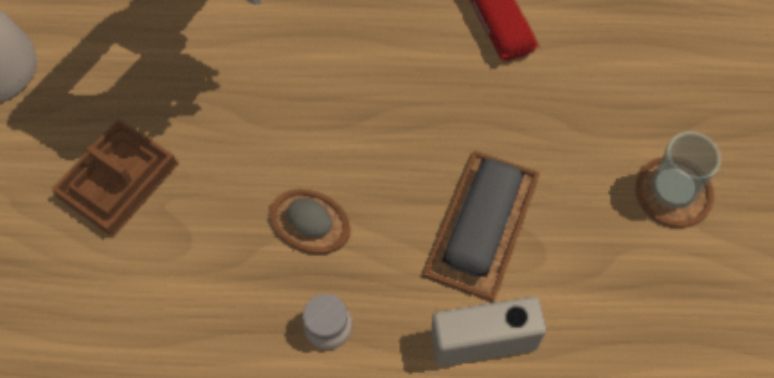

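View pics/t8.png

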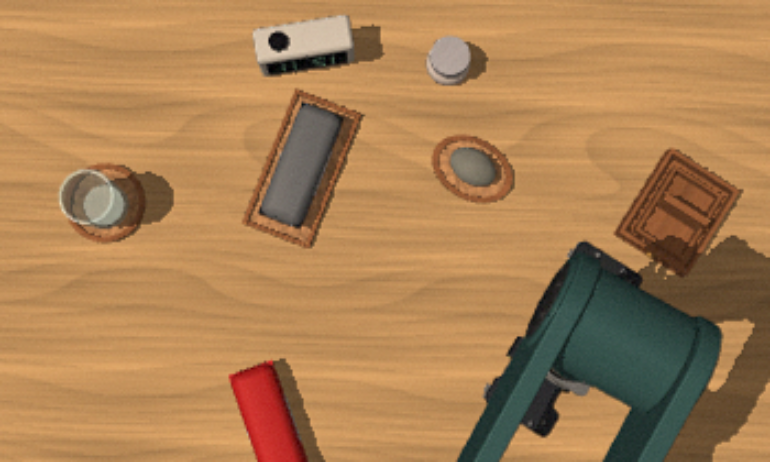

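All four lie in their holders in both views. I make one better check of the stone's angle, since the coarse rectangle gave 77° against the dish's 60°.

Run:
```python
from h import *
for n,(a,b,c,d) in {'top':(340,145,390,190),'scene':(243,228,302,275)}.items():
    s=load(n); h=cv2.cvtColor(s['color'],cv2.COLOR_RGB2HSV)[b:d,a:c]
    m=(h[...,1]<85).astype(np.uint8); m=cv2.morphologyEx(m,cv2.MORPH_OPEN,np.ones((3,3),np.uint8))
    cs,_=cv2.findContours(m,cv2.RETR_EXTERNAL,cv2.CHAIN_APPROX_NONE); k=max(cs,key=cv2.contourArea).reshape(-1,2)+[a,b]
    p=plane(s,k,0.017)[:,:2].astype(np.float32); e=cv2.fitEllipse(p.reshape(-1,1,2)); print(n,np.round(e[0],4),np.round(e[1],3),'long',round((e[2]+90)%180,1))
```

```text
top [ 0.6423 -0.1052] [0.04  0.058] long 58.5
scene [ 0.6419 -0.106 ] [0.043 0.06 ] long 53.3
```

The stone is within about 7° of the dish axis and within 2 mm of its centre. Handing in.

Run:
```python
from h import *
print(workorder.close_job()); print(robot.get_obs()['time'])
```

```text
the job is handed in; nothing more can be done
None
the job is handed in; nothing more can be done
```

I put the tumbler on the coaster, the stone in the dish, the grey case in the rest and the tray in the jewellery box. I let everything go, moved the gripper clear and handed the job in at about 29 s. No verdict was reported.

| Item | Distance from holder centre | Angle to holder |
|---|---|---|
| Tumbler | about 3 mm | upright in both views |
| Stone | 1–2 mm | 2–7° |
| Case | about 2 mm | under 1° |
| Tray | under 1 mm | about 1° |

- **Heights:** the measured tops fit all four being down on their holder floors. The camera reads a few millimetres high.
- **Glass:** the wrist force was only about 2 N in the reading at touchdown.
- **Clock and jar:** both are within about 1 mm of where they started.
- **One check disagreed:** a rough rectangle fit put the stone at 77°, against 60° for the dish. Ellipse fits on its outline gave 58.5° from above and 53.3° from the scene camera, so I trusted those.

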